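# Brush out the honey measure at the dried-fruit stall

## Task

Take the long brush out of its blue pot and scrub out the steel measure: at least three times, push the brush down inside it until the soft orange tip presses lightly on the measure's floor for about half a second, and between those presses raise the brush until at least half of its bristles stand out of the mouth. Do not crush the tip, tip over or shove the measure, or disturb the honey jar, the fruit platter and the bowl. Finish with the brush let go and back upright in its blue pot, its red guard resting flat on the rim.

Things in the scene. Friction and masses are not known exactly. Their poses are not given: they have to be found in the camera images.
- cup: The measure: loose upright steel tube, 120 mm tall, 68 outside, 62 inside diameter, open at the top, on a foot 92 across; 0.5 to 0.85 kg. Origin: centre of its underside, z up. A stiff white plunger inside is its floor and stays put under brushing; its top lies 8 to 44 mm above the origin, different every time and not reported: find it by touch.
- cup_mouth (a point): Centre of the mouth of the measure, level with its rim, 120 above the underside.
- brush_grip (a point): Middle of the brush's plain round wooden handle, on its axis: handle 24 mm across, 78 long. The brush is 205 mm long, 0.12 to 0.2 kg, and starts upright in the pot, tip down. This point is 165 above the tip, 38 above the red guard's top; z runs from tip to handle.
- brush_tip (a point): Centre of the lower end of the brush's orange tip; moves with it when pressed in. From here up: soft orange tip 0 to 18 mm (50 across, tapering to 36 at the end), yellow bristles 18 to 50 (54 across), steel wire to 124 (8 across), red guard disc 124 to 127 (88 across), handle to 205. Only the orange tip gives.
- tuft (a joint): How far the orange tip is pressed in towards the handle, in m: 0 free, 0.022 its stop. It starts to give at about 2 N and takes 0.5 N more per further mm. A light press is 3 to 10 mm (3.5 to 7 N); beyond 14 mm it is crushed.
- pot: The brush's pot: fixed upright glazed blue tube, 132 tall, 76 outside and 68 inside diameter, with a foot 96 across. Origin: centre of its underside, z up. The brush hangs in it with the guard's underside resting on the rim and the tip 8 above the table.
- pot_mouth (a point): Centre of the pot's mouth, level with its rim, 132 above the table.
- honey: Bystander: closed amber honey jar, 68 across, 100 tall, loose. Origin at the centre of its underside.
- platter: Bystander: round platter of dried fruit, 170 across, about 30 tall, loose. Origin at the centre of its underside.
- bowl: Bystander: white bowl of nuts, 110 across, about 50 tall, loose. Origin at the centre of its underside.
Not all that is in view belongs to the job. Leave any pink look-alike of the cup alone. What is shaped like the pot but purple is not meant.

How it is judged (in metres and radians):
On the way, in this order (a step that is already met when the one before it is completed fails the run):
1. first press: the tip is pressed in by 1.5 to 14 mm on the floor inside the measure (value of joint tuft between 0.0015 and 0.014 m and z of brush_tip in the frame of cup between 0 and 0.06 m and horizontal distance between brush_tip and cup_mouth below 0.025 m), for 0.2 s.
2. after the first press the brush is raised over the measure until its tip is more than 80 mm above the measure's underside (z of brush_tip in the frame of cup above 0.08 m and value of joint tuft below 0.002 m and horizontal distance between brush_tip and cup_mouth below 0.025 m).
3. second press: the tip is pressed in by 1.5 to 14 mm on the floor inside the measure (all of step 1), for 0.2 s.
4. after the second press the brush is raised over the measure until its tip is more than 80 mm above the measure's underside (all of step 2).
5. third press: the tip is pressed in by 1.5 to 14 mm on the floor inside the measure (all of step 3), for 0.2 s.
At the end, for the whole second after the job is handed in: The brush is released and at rest in the blue pot, upright within 0.08 rad, on the pot's axis within 12 mm and with its guard on the rim (height within 5 mm); the measure stands upright, at rest, within 40 mm of where it was (horizontal distance between brush_grip and pot_mouth below 0.012 m and z of brush_grip in the frame of pot between 0.168 and 0.178 m and angle between brush_grip's own z axis and vertical below 0.08 rad and linear speed of each of brush, cup below 0.02 m/s and angle between cup's own z axis and vertical below 0.05 rad and distance of cup from where it was at the start of the episode below 0.04 m); the robot touches nothing.
It fails at once if the orange tip is crushed (pressed in by more than 14 mm) (value of joint tuft above 0.014 m).
It fails at once if the measure is tipped by more than 0.35 rad (angle between cup's own z axis and vertical above 0.35 rad).
It fails at once if the measure is shoved by more than 40 mm (distance of cup from where it was at the start of the episode above 0.04 m).
It fails at once if a bystander is moved by more than 30 mm (distance of any of honey, platter, bowl from where it was at the start of the episode above 0.03 m).
It also fails if it takes over 67 s, if anything falls off the work surface, if the arm or the gripper's body presses on something with over 40 N, if the wrist force passes 120 N, or if a joint passes its speed limit or range.

## Robot

A 6-joint arm with a two-finger parallel gripper is mounted at the origin on the work surface. World frame = base frame: x ahead of the robot, y to its left, z up, the work surface at z = 0. Lengths are in m, angles in degrees, forces in N, time in s.
With the tool pointing down it reaches from about 0.275 to 0.725 m from the base axis. Payload 5.6 kg.
Tool frame: the origin (TCP) lies at the very end of the fingers, on their centre line; the grasp point (between the pads) lies 19 mm behind it; z points along the fingers, y is the direction in which the jaws open and shut (so a half turn about z gives the same grasp; the last joint's range is limited). The gripper opens to 85 mm and grips with 20 to 120 N. Pads are 22 mm wide; open, the fingers measure 114 mm over their backs; the gripper's body (76 mm by 85 mm) begins 54 mm behind the grasp point. The pads swing forward as they close: fully open they stand 13 mm farther back than shut.
Start: joints at [80.248, 14.616, 6.199, 0, -81.583, -16.306], TCP at [0.242, 0.494, 0.231] pointing down, gripper open.
Joint ranges: [-168.99, 168.99], [-69.2, 112.95], [-62.41, 85.93], [-164.36, 98.24], [-168.68, -3.75], [-174.98, 174.98]. Speed limits (degrees/s): [147.25, 147.25, 180, 180, 180, 180].

## Interface

Orientations are given as a 3x3 rotation matrix whose columns are the frame's x, y, z axes.
In Python, from workcell import status, viewer, sign_off gives the robot as it stands.
- The arm moves only by the tool apply_moves, never from a script. Its argument "targets" is a list of rows, each a list of 4 numbers: the shift along the tool's x, y, z each as a share of 0.06 m, from -1 to 1, then the turn about the tool's z as a share of 0.08 rad, from -1 to 1. A call has 1 to 5 rows; each row shifts and turns the pose as measured when the row begins, along the tool's axes as they then stand; what a row does not reach is not made up. A row lasts 1/8 s, in which the tool goes at most 62.5 mm and 10.7 degrees, less where a joint would pass 70% of its speed; a pose out of reach is approached as far as the arm can. A call with a number of a shift or a turn outside -1 to 1 is refused whole. A call with a gripper value outside its range is refused whole. "fingers" is the opening, from 0 (shut) to 1 (fully open), set as the call begins (left out, the last holds). The fingers move at their own pace and stop on an object; the grip force is fixed at half the most. Time passes only in rows, so rows that do not move let the fingers close. It gives the time, the measured TCP pose, the force and the opening at its end, in the units of the state.
- status.state(): the state, without advancing time (a new reading comes with each control period).
- viewer.get_image(name): name is "scene" or "side" or "wrist"; returns (picture, depth): 384x512x3 uint8, red, green, blue; 384x512 float32, m along the optical axis (not along the pixel's ray), 0 where there is no reading.
- viewer.get_calibration(name): a dict with "mtx" (3x3 intrinsics, pixels), "extrinsics" (4x4, takes a point from world to camera coordinates). Camera axes: x right, y down, z forward; pixel columns grow to the right and rows downward; lengths in m; the calibration is good to about 2 mm. A picture is of the moment at which its call begins: read the wrist's pose just before it. get_calibration takes no time and is no camera call; for the wrist camera it gives the pose at the moment of the call.
- sign_off(): hands the job in, once; it reports no verdict.
The state is a dict: "time_s": time; "qpos": joint angles; "qvel": joint speeds; "joint_efforts": joint torques, N m; "eef_pos": TCP position; "orientation": TCP orientation; "force": force on the tool from outside, world axes, zero at the start; "ft_torque": the same for the moment, N m; "width": finger opening in m.
Only numpy, scipy, OpenCV 4.12 (cv2) and the standard library are available. Lean on these libraries where they do the work, as an engineer would, in place of code of your own. Each camera call takes 0.05 s, during which the arm holds its last target. There are 200 camera calls.

## Working session

There is one attempt and no reset: what is moved stays moved. The work goes in short steps, Python scripts to look and compute and a tool call to move; the robot and the scene stay as the last step left them, time stands still between calls to the robot, and variables do not carry over. Pictures are saved under pics/ and viewed, about 8 in all and at most 12, crops included, and the job is handed in when it is done.

Besides the shell and the picture viewer there is one more tool, called after "Request:" as name([rows], argument=value, ...), one row to a line, values as JSON. apply_moves: Moves the arm, as the interface text tells. Shift numbers are shares of 0.06 m and turn numbers shares of 0.08 rad, none past 1 either way. Its arguments: {"type":"object","properties":{"targets":{"type":"array","items":{"type":"array","items":{"type":"number","minimum":-1,"maximum":1}}},"fingers":{"type":"number"}},"required":["targets"]}

```bash
mkdir -p pics; cat > h.py <<'E'
import numpy as np,cv2
from workcell import status,viewer,sign_off
def snap(n,f):
    c=viewer.get_calibration(n); p,d=viewer.get_image(n)
    cv2.imwrite(f'pics/{f}.png',p[:,:,::-1]); np.savez(f'pics/{f}.npz',p=p,d=d,K=c['mtx'],E=c['extrinsics'])
    return p,d,c
def world(d,K,E):
    v,u=np.mgrid[:d.shape[0],:d.shape[1]]
    P=np.stack([(u-K[0,2])/K[0,0]*d,(v-K[1,2])/K[1,1]*d,d],-1)
    return (P-E[:3,3])@E[:3,:3]
E
python3 - <<'E'
from h import *
a=snap('scene','s0');b=snap('side','d0')
cv2.imwrite('pics/both.png',np.hstack([cv2.resize(x[0],(400,300))[:,:,::-1] for x in (a,b)]))
for x in (a,b): print(x[2])
print(status.state())
E
```

```text
{'mtx': array([[415.19626099,   0.        , 250.50407478],
       [  0.        , 415.19626099, 185.79163469],
       [  0.        ,   0.        ,   1.        ]]), 'extrinsics': array([[-0.70723619,  0.70694021,  0.00724574,  0.39808201],
       [ 0.44628452,  0.45437325, -0.77095725, -0.13970566],
       [-0.54831295, -0.54201521, -0.63684568,  1.34599251],
       [ 0.        ,  0.        ,  0.        ,  1.        ]])}
{'mtx': array([[470.93862222,   0.        , 254.86377154],
       [  0.        , 470.93862222, 190.40339026],
       [  0.        ,   0.        ,   1.        ]]), 'extrinsics': array([[-0.99618018, -0.08684391, -0.00912056,  0.57277748],
       [-0.05224789,  0.67648167, -0.73460377,  0.1374861 ],
       [ 0.06996575, -0.73132119, -0.67843505,  1.47940255],
       [ 0.        ,  0.        ,  0.        ,  1.        ]])}
{'time_s': 0.1, 'qpos': array([ 8.02501153e+01,  1.46500101e+01,  6.13734958e+00, -2.41708103e-02,
       -8.15828076e+01, -1.63051068e+01]), 'qvel': array([ 0.05887133, -0.08653007,  0.11917122,  0.1306038 ,  0.07865507,
       -0.03785455]), 'joint_efforts': array([-1.88190403e-03, -3.87608993e+01,  2.38475436e+01,  5.37790373e+00,
       -3.83108461e-03, -1.16691659e-06]), 'eef_pos': array([0.24134565, 0.49372361, 0.23047793]), 'orientation': array([[ 8.98345637e-01, -4.39288785e-01, -6.93458824e-04],
       [-4.39289327e-01, -8.98344265e-01, -1.57148247e-03],
       [ 6.73698662e-05,  1.71636348e-03, -9.99998525e-01]]), 'force': array([-0.39308781,  0.10545402,  0.4830283 ]), 'ft_torque': array([ 0.03540041, -0.00348829,  0.01622534]), 'width': 0.08541227341493175}
```

View pics/s0.png

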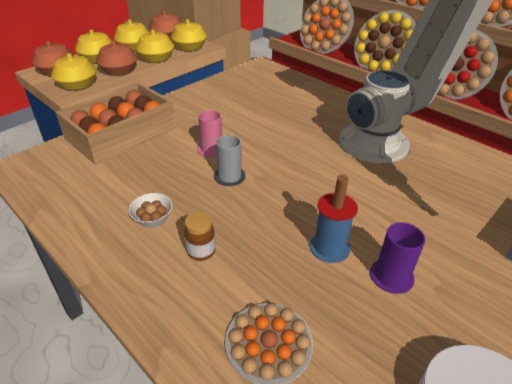

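View pics/d0.png

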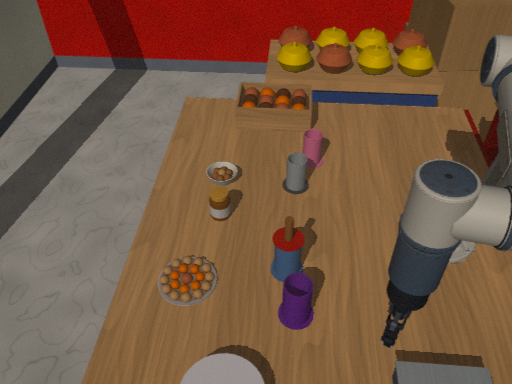

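The scene view shows the grey measure at about (229,160), with the pink look-alike behind it. The blue pot and brush are at (335,225), the purple pot at (400,255), honey at (200,235), the bowl at (151,210) and the platter at (269,342). I'll measure the points from both views.

```bash
python3 - <<'E'
from h import *
def fit(P,r):
    from scipy.optimize import least_squares
    f=lambda c:np.hypot(*(P[:,:2]-c).T)-r
    return least_squares(f,P[:,:2].mean(0),loss='soft_l1',f_scale=.002).x
B={'s0':dict(brush=(312,170,362,262),cup=(212,132,248,188),purple=(370,220,428,292),honey=(182,208,218,262),pink=(195,105,225,156)),
'd0':dict(brush=(268,212,308,282),cup=(282,150,312,194),purple=(276,270,316,328),honey=(206,184,234,222),pink=(300,126,326,168))}
for f in B:
    z=np.load(f'pics/{f}.npz');W=world(z['d'],z['K'],z['E']);p=z['p'].astype(int)
    hsv=cv2.cvtColor(z['p'],cv2.COLOR_RGB2HSV)
    for k,(a,b,c,d) in B[f].items():
        w=W[b:d,a:c].reshape(-1,3);h=hsv[b:d,a:c].reshape(-1,3);ok=(w[:,2]>.02)
        w=w[ok];h=h[ok]
        print(f,k,'zmax',np.percentile(w[:,2],99).round(4),end=' ')
        if k=='brush':
            g=w[((h[:,0]<4)|(h[:,0]>175))&(h[:,1]>200)&(abs(w[:,2]-.134)<.008)]; print('guard',g.mean(0),len(g),(g.min(0)+g.max(0))/2,np.ptp(g,axis=0))
            t=w[w[:,2]>.15]; print('  handle c',fit(t,.012),'top',t[t[:,2]>.208].mean(0))
        else:
            lo=w[(w[:,2]>.03)&(w[:,2]<.1)]; hi=w[abs(w[:,2]-(.12 if k!='honey' else .1))<.006]
            print('bodyfit',fit(lo,.038 if k=='purple' else .034),'top mid',(hi.min(0)+hi.max(0))/2 if len(hi) else '',np.ptp(hi,axis=0) if len(hi) else '')
E
```

```text
s0 brush zmax 0.2146 guard [0.47469119 0.17653602 0.1357504 ] 607 [0.46944651 0.17289318 0.1353366 ] [0.0834413  0.0830351  0.00650197]
  handle c [0.4845728  0.18125094] top [0.54443869 0.21420508 0.27749533]
s0 cup zmax 0.1219 bodyfit [ 0.45096234 -0.1999881 ] top mid [ 0.45094526 -0.19738605  0.11845898] [0.06935065 0.0675706  0.00888032]
s0 purple zmax 0.1351 bodyfit [0.43797213 0.32128737] top mid [0.43905071 0.3230444  0.11998907] [0.07570374 0.07233481 0.01197427]
s0 honey zmax 0.1028 bodyfit [ 0.69185945 -0.03831855] top mid [ 0.69312117 -0.03606325  0.09907694] [0.05968671 0.06344743 0.00994491]
s0 pink zmax 0.1221 bodyfit [ 0.39673464 -0.34096692] top mid [ 0.42524057 -0.28023992  0.1182263 ] [0.12076003 0.19272793 0.00841495]
d0 brush zmax 0.2142 guard [0.46592831 0.18305731 0.13446161] 310 [0.46719847 0.1747663  0.13370817] [0.0825535  0.08374173 0.01134687]
  handle c [0.46789657 0.19199637] top [0.46848018 0.30285414 0.34480893]
d0 cup zmax 0.1233 bodyfit [ 0.45099958 -0.19807945] top mid [ 0.45137187 -0.19595876  0.11883672] [0.06409466 0.0715567  0.00965145]
d0 purple zmax 0.1352 bodyfit [0.43855419 0.32372148] top mid [0.4373837  0.3246001  0.12005853] [0.07260312 0.07607471 0.01183899]
d0 honey zmax 1.1099 bodyfit [ 0.69395119 -0.03735828] top mid [ 0.6930866  -0.03394949  0.0997408 ] [0.05738014 0.06069337 0.01083783]
d0 pink zmax 0.1229 bodyfit [ 0.39793558 -0.33896251] top mid [ 0.40213731 -0.26967145  0.11937083] [0.07623851 0.2123206  0.01056541]
```

Request:
apply_moves([
  [0.8, 0.44, -0.2, 0],
  [0.8, 0.44, -0.2, 0],
  [0.8, 0.44, -0.1, 0],
  [0.8, 0.44, 0, 0],
  [0.8, 0.44, 0, 0],
], fingers=1)

```text
time_s: 0.72
eef_pos: [0.4008, 0.2652, 0.2589]
orientation: [[0.901, -0.433, -0.003], [-0.433, -0.901, -0.007], [-0.0, 0.008, -1.0]]
force: [0.7, 1.2, 0.2]
width: 0.0851
```

```bash
cat >> h.py <<'E'
def to(x,y,z):
    s=status.state();R=s['orientation'];d=np.array([x,y,z])-s['eef_pos']
    print('t',s['time_s'],'pos',s['eef_pos'].round(4),'shift/0.06',(R.T@d/.06).round(3),'w',round(s['width'],4),'F',np.round(s['force'],1),'zax',R[:,2].round(4))
E
python3 -c "
from h import *;to(.468,.174,.25)"
```

```text
t 0.725 pos [0.4008 0.2652 0.2589] shift/0.06 [1.668 0.885 0.156] w 0.0851 F [0.7 1.2 0.2] zax [-0.0033 -0.0068 -1.    ]
```

Request:
apply_moves([
  [0.7, 0.37, 0, 0],
  [0.6, 0.3, 0.1, 0],
  [0.25, 0.15, 0, 0],
  [0, 0, 0, 0],
])

```text
time_s: 1.23
eef_pos: [0.4654, 0.174, 0.2517]
orientation: [[0.899, -0.438, -0.006], [-0.438, -0.899, -0.008], [-0.002, 0.01, -1.0]]
force: [0.3, -0.5, -0.3]
width: 0.0857
```

```bash
python3 -c "
from h import *;to(.468,.174,.25);to(.468,.174,.15)
snap('wrist','w0');a=snap('side','d1');
z=np.load('pics/w0.npz');W=world(z['d'],z['K'],z['E']);h=cv2.cvtColor(z['p'],cv2.COLOR_RGB2HSV)
m=((h[...,0]<4)|(h[...,0]>175))&(h[...,1]>180)&(abs(W[...,2]-.134)<.008)
g=W[m];print(len(g),g.mean(0),g.min(0),g.max(0))
c,r=cv2.minEnclosingCircle(g[:,:2].astype(np.float32));print(c,r)
t=W[(abs(W[...,2]-.213)<.006)];print(len(t),t.mean(0),t.min(0),t.max(0))
"
```

```text
t 1.225 pos [0.4654 0.174  0.2517] shift/0.06 [ 0.04  -0.019  0.027] w 0.0857 F [ 0.3 -0.5 -0.3] zax [-0.0062 -0.0082 -0.9999]
t 1.225 pos [0.4654 0.174  0.2517] shift/0.06 [ 0.043 -0.036  1.694] w 0.0857 F [ 0.3 -0.5 -0.3] zax [-0.0062 -0.0082 -0.9999]
5743 [0.47266689 0.16901071 0.13440099] [0.42251367 0.12858774 0.13224444] [0.50960234 0.21551474 0.13767709]
(0.4660796523094177, 0.17217177152633667) 0.04404383897781372
1051 [0.46731376 0.17154458 0.21209115] [0.455047   0.16047066 0.20702653] [0.47816116 0.18349022 0.2145749 ]
```

View pics/w0.png

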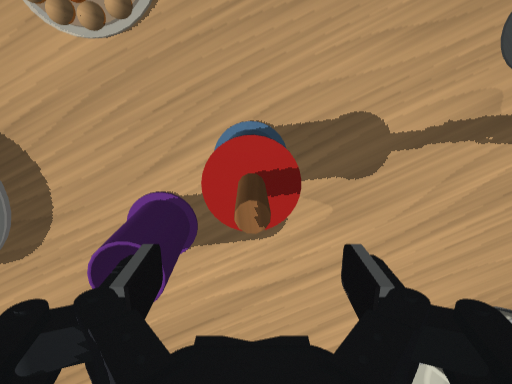

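The wrist view shows the red guard centred near (251,183) with the handle top at (253,215), between the jaws. The guard circle fits a 44.0 mm radius, which matches the sizes given. Descending.

Request:
apply_moves([
  [0.02, -0.01, 0.6, 0],
  [0.01, 0, 0.6, 0],
  [0, 0, 0.4, 0],
  [0, 0, 0.1, 0],
])

```text
time_s: 1.82
eef_pos: [0.4649, 0.178, 0.148]
orientation: [[0.902, -0.432, -0.004], [-0.432, -0.902, -0.005], [-0.001, 0.007, -1.0]]
force: [-0.6, 0.0, 0.4]
width: 0.0853
```

```bash
python3 -c "
from h import *;to(.4665,.1725,.15)"
```

```text
t 1.825 pos [0.4649 0.178  0.148 ] shift/0.06 [ 0.063  0.072 -0.032] w 0.0853 F [-0.6  0.   0.4] zax [-0.0039 -0.0054 -1.    ]
```

Request:
apply_moves([
  [0.06, 0.07, -0.03, 0],
  [0, 0, 0, 0],
])

```text
time_s: 2.08
eef_pos: [0.4669, 0.1735, 0.1515]
orientation: [[0.903, -0.43, -0.002], [-0.43, -0.903, -0.005], [0.0, 0.005, -1.0]]
force: [-0.5, -0.6, 0.9]
width: 0.0852
```

```bash
python3 -c "
from h import *;to(.4665,.1725,.15)"
```

```text
t 2.075 pos [0.4669 0.1735 0.1515] shift/0.06 [0.001 0.017 0.025] w 0.0852 F [-0.5 -0.6  0.9] zax [-0.002  -0.0048 -1.    ]
```

Request:
apply_moves([
  [0, 0, 0, 0],
  [0, 0, 0, 0],
  [0, 0, 0, 0],
  [0, 0, 0, 0],
  [0, 0, 0, 0],
], fingers=0)

```text
time_s: 2.7
eef_pos: [0.468, 0.174, 0.1537]
orientation: [[0.903, -0.431, 0.001], [-0.431, -0.903, -0.002], [0.002, 0.002, -1.0]]
force: [-0.3, -0.2, 0.9]
width: 0.0226
```

Request:
apply_moves([
  [0, 0, 0, 0],
  [0, 0, 0, 0],
  [0, 0, 0, 0],
  [0, 0, 0, 0],
])

```text
time_s: 3.2
eef_pos: [0.468, 0.174, 0.1537]
orientation: [[0.903, -0.431, 0.001], [-0.431, -0.903, -0.003], [0.002, 0.002, -1.0]]
force: [-0.0, -1.3, 1.7]
width: 0.0227
```

```bash
python3 -c "
from h import *;to(.4665,.1725,.15);print(status.state()['ft_torque'])"
```

```text
t 3.2 pos [0.468  0.174  0.1537] shift/0.06 [-0.011  0.033  0.061] w 0.0227 F [-0.  -1.3  1.7] zax [ 0.0014 -0.0025 -1.    ]
[-0.01014108  0.02362607  0.04335075]
```

Request:
apply_moves([
  [0, 0, -0.3, 0],
  [0, 0, -0.5, 0],
  [0, 0, -0.5, 0],
  [0, 0, -0.5, 0],
  [0, 0, -0.5, 0],
])

```text
time_s: 3.82
eef_pos: [0.4649, 0.1736, 0.2899]
orientation: [[0.902, -0.431, -0.01], [-0.431, -0.902, -0.008], [-0.006, 0.011, -1.0]]
force: [0.2, 0.7, -1.6]
width: 0.0226
```

```bash
python3 -c "
from h import *;to(.468,.174,.305)"
```

```text
t 3.825 pos [0.4649 0.1736 0.2899] shift/0.06 [ 0.041 -0.026 -0.252] w 0.0226 F [ 0.2  0.7 -1.6] zax [-0.0105 -0.0075 -0.9999]
```

Request:
apply_moves([
  [0.1, 0.2, -0.25, 0],
  [0.25, 0.6, -0.05, 0],
  [0.35, 0.8, 0, 0],
  [0.35, 0.8, 0, 0],
  [0.35, 0.8, 0, 0],
])

```text
time_s: 4.45
eef_pos: [0.4582, -0.0375, 0.3091]
orientation: [[0.905, -0.425, -0.012], [-0.425, -0.905, -0.005], [-0.009, 0.01, -1.0]]
force: [0.8, -0.6, -1.2]
width: 0.0226
```

```bash
python3 -c "
from h import *;to(.451,-.198,.305)"
```

```text
t 4.45 pos [ 0.4582 -0.0375  0.3091] shift/0.06 [1.029 2.472 0.084] w 0.0226 F [ 0.8 -0.6 -1.2] zax [-0.0121 -0.0054 -0.9999]
```

Request:
apply_moves([
  [0.35, 0.8, 0.03, 0],
  [0.3, 0.75, 0.03, 0],
  [0.2, 0.5, 0, 0],
  [0.05, 0.1, 0, 0],
  [0, 0, 0, 0],
])

```text
time_s: 5.08
eef_pos: [0.4498, -0.1834, 0.3033]
orientation: [[0.903, -0.429, -0.017], [-0.429, -0.903, -0.003], [-0.014, 0.01, -1.0]]
force: [0.1, 0.4, -1.9]
width: 0.0226
```

```bash
python3 -c "
from h import *
snap('scene','s1');snap('side','d1')
from scipy.optimize import least_squares
a=cv2.imread('pics/s1.png')[60:200,150:300];b=cv2.imread('pics/d1.png')[80:220,230:380]
cv2.imwrite('pics/c1.png',np.hstack([cv2.resize(x,(400,373),interpolation=2) for x in (a,b)]))
to(.451,-.198,.305)
for f in('s1','d1'):
  z=np.load(f'pics/{f}.npz');W=world(z['d'],z['K'],z['E']);h=cv2.cvtColor(z['p'],cv2.COLOR_RGB2HSV).astype(int)
  near=np.hypot(W[...,0]-.451,W[...,1]+.198)<.07
  for n,m,r in(('orange',(h[...,0]>5)&(h[...,0]<18)&(h[...,1]>190)&(W[...,2]>.14),.024),('yellow',(h[...,0]>18)&(h[...,0]<35)&(h[...,1]>120)&(W[...,2]>.15),.027),('cup',(W[...,2]>.03)&(W[...,2]<.117)&(h[...,1]<80),.034),('pinkcheck',(h[...,0]>160)&(W[...,2]<.1)&(W[...,2]>.02),.034)):
    P=W[near&m]
    if len(P)<30: print(f,n,len(P));continue
    c=least_squares(lambda c:np.hypot(*(P[:,:2]-c).T)-r,P[:,:2].mean(0),loss='soft_l1',f_scale=.002).x
    print(f,n,len(P),c.round(4),'z',P[:,2].min().round(4),P[:,2].max().round(4))
"
```

```text
t 5.175 pos [ 0.4499 -0.1828  0.3035] shift/0.06 [ 0.124  0.222 -0.025] w 0.0226 F [-0.3  0.2 -1.6] zax [-0.0169 -0.003  -0.9999]
s1 orange 50 [ 0.4487 -0.1841] z 0.1631 0.2853
s1 yellow 359 [ 0.4462 -0.1866] z 0.1715 0.212
s1 cup 818 [ 0.4513 -0.1989] z 0.0308 0.1168
s1 pinkcheck 4
d1 orange 60 [ 0.448  -0.1823] z 0.1608 0.4513
d1 yellow 269 [ 0.4501 -0.1843] z 0.1739 0.5236
d1 cup 522 [ 0.4518 -0.1972] z 0.03 0.1168
d1 pinkcheck 0
```

View pics/c1.png

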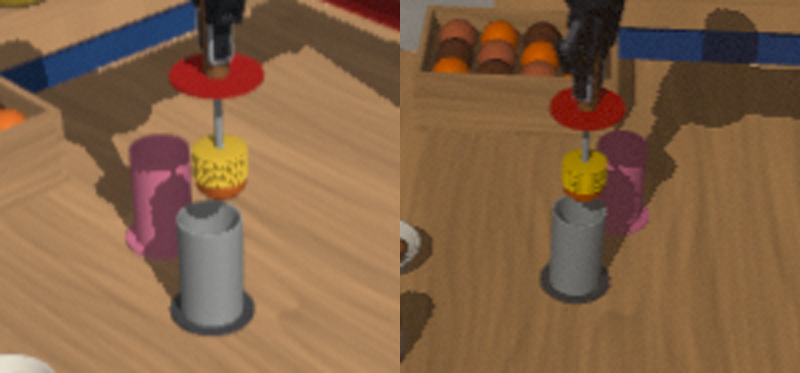

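Both views show the tip just above the measure's mouth, off by about 14 mm in y. I'll centre it, then descend.

Request:
apply_moves([
  [0.15, 0.2, 0, 0],
  [0, 0, 0, 0],
  [0, 0, 0, 0],
])

```text
time_s: 5.55
eef_pos: [0.4537, -0.1965, 0.3036]
orientation: [[0.905, -0.425, -0.016], [-0.425, -0.905, -0.003], [-0.014, 0.009, -1.0]]
force: [-0.4, -0.3, -1.4]
width: 0.023
```

```bash
cat >> h.py <<'E'
def tip(ztip,cx=.4515,cy=-.198):
    s=status.state();R=s['orientation'];t=s['eef_pos']+.1457*R[:,2]
    b=s['eef_pos']+.12*R[:,2]
    d=np.array([cx-b[0],cy-b[1],ztip-t[2]])
    print('t',s['time_s'],'tip',t.round(4),'bristle err',d.round(4),'shift',(R.T@d/.06).round(3),'F',np.round(s['force'],1),'zax',R[:,2].round(4),'w',round(s['width'],4))
E
python3 -c "
from h import *;tip(.11)"
```

```text
t 5.55 tip [ 0.4514 -0.1969  0.1579] bristle err [-0.0003 -0.0011 -0.0479] shift [0.015 0.012 0.799] F [-0.4 -0.3 -1.4] zax [-0.0164 -0.0028 -0.9999] w 0.023
```

Request:
apply_moves([
  [0.02, 0.02, 0.25, 0],
  [0.0, 0, 0.25, 0],
  [0, 0, 0, 0],
])

```text
time_s: 5.92
eef_pos: [0.4535, -0.1975, 0.2708]
orientation: [[0.906, -0.424, -0.018], [-0.424, -0.906, -0.002], [-0.015, 0.009, -1.0]]
force: [0.1, 0.8, -2.2]
width: 0.0228
```

```bash
python3 -c "
from h import *;tip(.09)"
```

```text
t 5.925 tip [ 0.451  -0.1978  0.1251] bristle err [ 0.0001 -0.0003 -0.0351] shift [ 0.012 -0.002  0.585] F [ 0.1  0.8 -2.2] zax [-0.0175 -0.0017 -0.9998] w 0.0228
```

Well centred. Going in through the mouth.

Request:
apply_moves([
  [0.01, 0, 0.2, 0],
  [0.0, 0, 0.2, 0],
  [0, 0, 0.2, 0],
  [0, 0, 0, 0],
])

```text
time_s: 6.42
eef_pos: [0.4532, -0.1977, 0.2319]
orientation: [[0.906, -0.424, -0.018], [-0.424, -0.906, -0.002], [-0.016, 0.009, -1.0]]
force: [0.1, 0.0, -2.1]
width: 0.0227
```

```bash
python3 -c "
from h import *;tip(.06)"
```

```text
t 6.425 tip [ 0.4506 -0.1979  0.0863] bristle err [ 0.0005 -0.0001 -0.0263] shift [ 0.015 -0.006  0.438] F [ 0.1  0.  -2.1] zax [-0.0181 -0.0015 -0.9998] w 0.0227
```

Request:
apply_moves([
  [0.015, 0, 0.2, 0],
  [0.01, 0, 0.2, 0],
  [0, 0, 0.15, 0],
  [0, 0, 0, 0],
])

```text
time_s: 6.92
eef_pos: [0.4542, -0.1985, 0.1967]
orientation: [[0.906, -0.424, -0.018], [-0.424, -0.906, -0.002], [-0.015, 0.009, -1.0]]
force: [0.8, 0.3, -0.9]
width: 0.0224
```

```bash
python3 -c "
from h import *;tip(.044)"
```

```text
t 6.925 tip [ 0.4516 -0.1988  0.0511] bristle err [-0.0006  0.0007 -0.0071] shift [-0.012 -0.008  0.118] F [ 0.8  0.3 -0.9] zax [-0.0177 -0.0017 -0.9998] w 0.0224
```

Request:
apply_moves([
  [0, 0, 0.06, 0],
  [0, 0, 0, 0],
])

```text
time_s: 7.18
eef_pos: [0.4544, -0.1987, 0.1933]
orientation: [[0.906, -0.424, -0.017], [-0.424, -0.906, -0.002], [-0.014, 0.009, -1.0]]
force: [-0.6, -0.6, -2.1]
width: 0.0228
```

Request:
apply_moves([
  [0, 0, 0.06, 0],
  [0, 0, 0, 0],
])

```text
time_s: 7.42
eef_pos: [0.4546, -0.1987, 0.1899]
orientation: [[0.906, -0.424, -0.016], [-0.424, -0.906, -0.002], [-0.014, 0.009, -1.0]]
force: [-0.0, -0.1, -1.9]
width: 0.0228
```

```bash
python3 -c "
from h import *;tip(.044)"
```

```text
t 7.425 tip [ 0.4523 -0.1991  0.0442] bristle err [-0.0012  0.001  -0.0002] shift [-0.025 -0.007  0.004] F [-0.  -0.1 -1.9] zax [-0.016  -0.0023 -0.9999] w 0.0228
```

Request:
apply_moves([
  [-0.02, -0.01, 0.06, 0],
  [0, 0, 0, 0],
])

```text
time_s: 7.68
eef_pos: [0.4537, -0.1977, 0.1862]
orientation: [[0.906, -0.424, -0.016], [-0.424, -0.906, -0.002], [-0.013, 0.009, -1.0]]
force: [-0.1, 1.0, -2.2]
width: 0.0226
```

Request:
apply_moves([
  [0, 0, 0.06, 0],
  [0, 0, 0, 0],
])

```text
time_s: 7.92
eef_pos: [0.4542, -0.1979, 0.1833]
orientation: [[0.906, -0.423, -0.014], [-0.424, -0.906, -0.003], [-0.011, 0.009, -1.0]]
force: [-0.3, -0.5, 1.6]
width: 0.0226
```

Request:
apply_moves([
  [0, 0, 0.05, 0],
  [0, 0, 0, 0],
  [0, 0, 0, 0],
])

```text
time_s: 8.3
eef_pos: [0.4543, -0.198, 0.181]
orientation: [[0.906, -0.423, -0.013], [-0.423, -0.906, -0.004], [-0.01, 0.009, -1.0]]
force: [-2.2, 0.4, 2.0]
width: 0.0227
```

```bash
python3 -c "
from h import *;tip(.044)"
```

```text
t 8.3 tip [ 0.4524 -0.1986  0.0353] bristle err [-0.0013  0.0005  0.0087] shift [-0.024  0.003 -0.144] F [-2.2  0.4  2. ] zax [-0.013  -0.0036 -0.9999] w 0.0227
```

Request:
apply_moves([
  [-0.02, 0, 0.04, 0],
  [0, 0, 0, 0],
  [0, 0, 0, 0],
  [0, 0, 0, 0],
  [0, 0, 0, 0],
])

```text
time_s: 8.93
eef_pos: [0.4538, -0.1978, 0.1793]
orientation: [[0.906, -0.423, -0.011], [-0.423, -0.906, -0.004], [-0.008, 0.009, -1.0]]
force: [-0.1, 0.8, 3.2]
width: 0.0225
```

```bash
python3 -c "
from h import *;tip(.09)"
```

```text
t 8.925 tip [ 0.4522 -0.1985  0.0337] bristle err [-0.001   0.0003  0.0563] shift [-0.025  0.01  -0.939] F [-0.1  0.8  3.2] zax [-0.011  -0.0045 -0.9999] w 0.0225
```

Request:
apply_moves([
  [-0.02, 0, -0.2, 0],
  [0, 0, -0.35, 0],
  [0, 0, -0.35, 0],
  [0, 0, -0.1, 0],
  [0, 0, 0, 0],
])

```text
time_s: 9.55
eef_pos: [0.4517, -0.1961, 0.2393]
orientation: [[0.906, -0.424, -0.017], [-0.424, -0.906, -0.002], [-0.014, 0.009, -1.0]]
force: [-0.3, 1.1, -2.1]
width: 0.0227
```

```bash
python3 -c "
from h import *;tip(.044)"
```

```text
t 9.55 tip [ 0.4493 -0.1963  0.0937] bristle err [ 0.0018 -0.0017 -0.0497] shift [0.051 0.006 0.827] F [-0.3  1.1 -2.1] zax [-0.0167 -0.0016 -0.9999] w 0.0227
```

Request:
apply_moves([
  [0.05, 0, 0.2, 0],
  [0.0, 0, 0.3, 0],
  [0, 0, 0.25, 0],
  [0, 0, 0.05, 0],
  [0, 0, 0, 0],
])

```text
time_s: 10.18
eef_pos: [0.4518, -0.1967, 0.1841]
orientation: [[0.905, -0.424, -0.024], [-0.424, -0.906, 0.001], [-0.022, 0.009, -1.0]]
force: [0.4, 0.9, 1.0]
width: 0.0222
```

```bash
python3 -c "
from h import *;tip(.034)"
```

```text
t 10.175 tip [ 0.4482 -0.1965  0.0384] bristle err [ 0.0026 -0.0014 -0.0044] shift [0.052 0.002 0.072] F [0.4 0.9 1. ] zax [-0.0241  0.001  -0.9997] w 0.0222
```

Request:
apply_moves([
  [0.05, 0, 0.08, 0],
  [0, 0, 0, 0],
  [0, 0, 0.02, 0],
  [0, 0, 0, 0],
  [0, 0, 0, 0],
])

```text
time_s: 10.8
eef_pos: [0.4544, -0.1982, 0.1797]
orientation: [[0.905, -0.424, -0.023], [-0.424, -0.906, 0.0], [-0.021, 0.009, -1.0]]
force: [-1.6, 1.8, 2.6]
width: 0.0228
```

Request:
apply_moves([
  [0, 0, 0, 0],
  [0, 0, 0, 0],
])

```text
time_s: 11.05
eef_pos: [0.4543, -0.1981, 0.1798]
orientation: [[0.905, -0.424, -0.023], [-0.424, -0.906, 0.0], [-0.021, 0.009, -1.0]]
force: [-1.2, 2.4, 3.1]
width: 0.0225
```

```bash
python3 -c "
from h import *;tip(.095)"
```

```text
t 11.05 tip [ 0.451  -0.1981  0.0341] bristle err [-0.0001  0.0001  0.0609] shift [-0.023  0.009 -1.014] F [-1.2  2.4  3.1] zax [-2.290e-02  4.000e-04 -9.997e-01] w 0.0225
```

Second press is at about 5 N. Raise again, then the third press.

Request:
apply_moves([
  [0, 0, -0.2, 0],
  [0, 0, -0.35, 0],
  [0, 0, -0.35, 0],
  [0, 0, -0.12, 0],
  [0, 0, 0, 0],
])

```text
time_s: 11.68
eef_pos: [0.4568, -0.1985, 0.2426]
orientation: [[0.905, -0.424, -0.022], [-0.424, -0.906, 0.0], [-0.02, 0.009, -1.0]]
force: [-0.9, -0.0, -1.8]
width: 0.0226
```

```bash
python3 -c "
from h import *;tip(.034)"
```

```text
t 11.675 tip [ 0.4536 -0.1985  0.0969] bristle err [-0.0026  0.0005 -0.0629] shift [-0.022  0.002  1.049] F [-0.9 -0.  -1.8] zax [-2.210e-02  3.000e-04 -9.998e-01] w 0.0226
```

Request:
apply_moves([
  [-0.04, 0, 0.2, 0],
  [0.0, 0, 0.3, 0],
  [0, 0, 0.3, 0],
  [0, 0, 0.1, 0],
  [0, 0, 0, 0],
])

```text
time_s: 12.3
eef_pos: [0.4519, -0.1966, 0.1823]
orientation: [[0.905, -0.424, -0.025], [-0.424, -0.905, 0.002], [-0.024, 0.009, -1.0]]
force: [-0.3, 1.0, 2.1]
width: 0.0227
```

```bash
python3 -c "
from h import *;tip(.034)"
```

```text
t 12.3 tip [ 0.4482 -0.1963  0.0367] bristle err [ 0.0026 -0.0017 -0.0027] shift [0.053 0.006 0.043] F [-0.3  1.   2.1] zax [-0.0252  0.002  -0.9997] w 0.0227
```

Request:
apply_moves([
  [0.04, 0, 0.06, 0],
  [0, 0, 0, 0],
  [0, 0, 0, 0],
  [0, 0, 0, 0],
  [0, 0, 0, 0],
])

```text
time_s: 12.92
eef_pos: [0.4537, -0.1975, 0.1803]
orientation: [[0.905, -0.424, -0.025], [-0.424, -0.905, 0.002], [-0.023, 0.009, -1.0]]
force: [-2.6, 1.6, 2.3]
width: 0.023
```

Request:
apply_moves([
  [0, 0, 0, 0],
  [0, 0, 0, 0],
])

```text
time_s: 13.18
eef_pos: [0.4536, -0.1976, 0.1803]
orientation: [[0.905, -0.424, -0.025], [-0.424, -0.905, 0.002], [-0.023, 0.009, -1.0]]
force: [-2.0, 1.1, 2.2]
width: 0.0227
```

```bash
python3 -c "
from h import *;tip(.095)"
```

```text
t 13.175 tip [ 0.45   -0.1973  0.0347] bristle err [ 0.0008 -0.0007  0.0603] shift [-0.006  0.013 -1.006] F [-2.   1.1  2.2] zax [-0.0248  0.0019 -0.9997] w 0.0227
```

Third press done. Lift clear of the measure.

Request:
apply_moves([
  [0, 0, -0.25, 0],
  [0, 0, -0.4, 0],
  [0, 0, -0.4, 0],
  [0, 0, -0.4, 0],
  [0, 0, -0.3, 0],
])

```text
time_s: 13.8
eef_pos: [0.4571, -0.198, 0.289]
orientation: [[0.905, -0.425, -0.025], [-0.425, -0.905, 0.002], [-0.023, 0.009, -1.0]]
force: [-0.1, -0.1, -1.4]
width: 0.0225
```

Request:
apply_moves([
  [0, 0, -0.35, 0],
  [0, 0, -0.1, 0],
  [0, 0, 0, 0],
])

```text
time_s: 14.18
eef_pos: [0.4591, -0.1983, 0.3187]
orientation: [[0.905, -0.425, -0.02], [-0.425, -0.905, 0.001], [-0.019, 0.007, -1.0]]
force: [-0.5, 0.6, -2.1]
width: 0.0234
```

```bash
python3 -c "
from h import *;to(.468,.174,.305);tip(.158,.4665,.1725)"
```

```text
t 14.175 pos [ 0.4591 -0.1983  0.3187] shift/0.06 [-2.497 -5.681  0.234] w 0.0234 F [-0.5  0.6 -2.1] zax [-0.0202  0.0015 -0.9998]
t 14.175 tip [ 0.4561 -0.1981  0.173 ] bristle err [ 0.0099  0.3706 -0.015 ] shift [-2.471 -5.663  0.256] F [-0.5  0.6 -2.1] zax [-0.0202  0.0015 -0.9998] w 0.0234
```

Request:
apply_moves([
  [-0.15, -0.35, 0, 0],
  [-0.3, -0.7, 0, 0],
  [-0.35, -0.8, 0, 0],
  [-0.35, -0.8, 0, 0],
  [-0.35, -0.8, 0, 0],
])

```text
time_s: 14.8
eef_pos: [0.4645, 0.0311, 0.3135]
orientation: [[0.902, -0.431, -0.028], [-0.431, -0.902, 0.002], [-0.026, 0.011, -1.0]]
force: [1.0, -0.1, -1.8]
width: 0.0227
```

```bash
python3 -c "
from h import *;tip(.158,.4665,.1725)"
```

```text
t 14.8 tip [0.4604 0.0314 0.1679] bristle err [ 0.0054  0.1412 -0.0099] shift [-0.93  -2.163  0.166] F [ 1.  -0.1 -1.8] zax [-0.0282  0.0018 -0.9996] w 0.0227
```

Request:
apply_moves([
  [-0.35, -0.8, 0, 0],
  [-0.3, -0.65, 0, 0],
  [-0.15, -0.35, 0, 0],
  [-0.03, -0.08, 0, 0],
  [0, 0, 0, 0],
])

```text
time_s: 15.42
eef_pos: [0.4657, 0.1612, 0.3083]
orientation: [[0.904, -0.426, -0.036], [-0.427, -0.904, -0.001], [-0.032, 0.017, -0.999]]
force: [0.2, -0.2, -1.9]
width: 0.0226
```

```bash
python3 -c "
from h import *;tip(.158,.4665,.1725)"
```

```text
t 15.425 tip [0.4604 0.1609 0.1627] bristle err [ 0.0051  0.0115 -0.0047] shift [-0.002 -0.211  0.075] F [ 0.2 -0.2 -1.9] zax [-0.0361 -0.0015 -0.9993] w 0.0226
```

Request:
apply_moves([
  [0, -0.2, 0, 0],
  [0, 0, 0, 0],
  [0, 0, 0, 0],
])

```text
time_s: 15.8
eef_pos: [0.4714, 0.1709, 0.308]
orientation: [[0.903, -0.429, -0.036], [-0.429, -0.903, -0.002], [-0.032, 0.017, -0.999]]
force: [-0.2, -0.6, -1.9]
width: 0.0227
```

```bash
python3 -c "
from h import *
snap('scene','s2');snap('side','d2')
from scipy.optimize import least_squares
a=cv2.imread('pics/s2.png')[110:270,250:420];b=cv2.imread('pics/d2.png')[140:300,210:380]
cv2.imwrite('pics/c2.png',np.hstack([cv2.resize(x,(400,376),interpolation=2) for x in (a,b)]))
tip(.158,.4665,.1725)
for f in('s2','d2'):
  z=np.load(f'pics/{f}.npz');W=world(z['d'],z['K'],z['E']);h=cv2.cvtColor(z['p'],cv2.COLOR_RGB2HSV).astype(int)
  for n,m,r,c0 in(('yellow',(h[...,0]>18)&(h[...,0]<35)&(h[...,1]>120)&(W[...,2]>.15)&(W[...,2]<.25),.027,(.467,.173)),('pot',(W[...,2]>.03)&(W[...,2]<.125)&(h[...,0]>95)&(h[...,0]<122)&(h[...,1]>100),.038,(.467,.173)),('cup',(W[...,2]>.03)&(W[...,2]<.117)&(h[...,1]<80),.034,(.451,-.198))):
    P=W[m&(np.hypot(W[...,0]-c0[0],W[...,1]-c0[1])<.06)]
    if len(P)<30: print(f,n,len(P));continue
    c=least_squares(lambda c:np.hypot(*(P[:,:2]-c).T)-r,P[:,:2].mean(0),loss='soft_l1',f_scale=.002).x
    print(f,n,len(P),c.round(4),'z',P[:,2].min().round(4),P[:,2].max().round(4))
"
```

```text
t 15.9 tip [0.466  0.1707 0.1624] bristle err [-0.0004  0.0018 -0.0044] shift [-0.016 -0.025  0.073] F [-0.6  0.1 -2.2] zax [-0.0363 -0.0017 -0.9993] w 0.023
s2 yellow 567 [0.4651 0.1688] z 0.1775 0.216
s2 pot 1355 [0.4681 0.1722] z 0.03 0.125
s2 cup 820 [ 0.4514 -0.199 ] z 0.03 0.117
d2 yellow 355 [0.4675 0.1692] z 0.1764 0.2169
d2 pot 540 [0.4689 0.1736] z 0.0307 0.1249
d2 cup 146 [ 0.4535 -0.1967] z 0.0304 0.1167
```

View pics/c2.png

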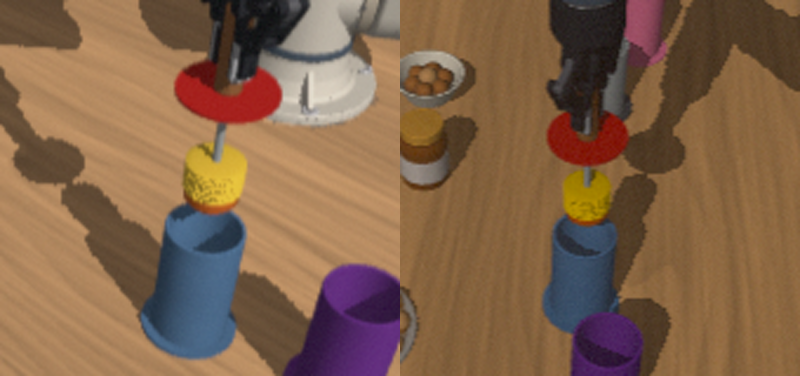

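Both views show the tip above the blue pot's mouth. The measure hasn't moved. I'll centre the brush and lower it.

Request:
apply_moves([
  [0.0, -0.07, 0.2, 0],
  [0, 0, 0.2, 0],
  [0, 0, 0.2, 0],
  [0, 0, 0, 0],
])

```text
time_s: 16.4
eef_pos: [0.4711, 0.1745, 0.2684]
orientation: [[0.903, -0.429, -0.038], [-0.429, -0.903, -0.002], [-0.033, 0.018, -0.999]]
force: [0.3, -0.1, -0.7]
width: 0.0228
```

```bash
python3 -c "
from h import *;tip(.08,.4684,.174);to(.468,.174,.154)"
```

```text
t 16.4 tip [0.4656 0.1741 0.1228] bristle err [ 0.0018 -0.0002 -0.0428] shift [ 0.053 -0.024  0.712] F [ 0.3 -0.1 -0.7] zax [-0.0381 -0.0023 -0.9993] w 0.0228
t 16.4 pos [0.4711 0.1745 0.2684] shift/0.06 [ 0.02  -0.006  1.907] w 0.0228 F [ 0.3 -0.1 -0.7] zax [-0.0381 -0.0023 -0.9993]
```

Request:
apply_moves([
  [0.04, -0.01, 0.25, 0],
  [0.01, 0, 0.3, 0],
  [0.01, 0, 0.3, 0],
  [0.01, 0, 0.3, 0],
  [0, 0, 0.2, 0],
])

```text
time_s: 17.02
eef_pos: [0.4728, 0.1731, 0.1831]
orientation: [[0.903, -0.429, -0.037], [-0.429, -0.903, -0.001], [-0.033, 0.017, -0.999]]
force: [-0.6, -0.1, -1.2]
width: 0.0227
```

```bash
python3 -c "
from h import *;tip(.008,.4684,.174);to(.468,.174,.154)"
```

```text
t 17.025 tip [0.4675 0.1729 0.0375] bristle err [-0.      0.0011 -0.0295] shift [ 0.008 -0.024  0.491] F [-0.6 -0.1 -1.2] zax [-0.0365 -0.0011 -0.9993] w 0.0227
t 17.025 pos [0.4728 0.1731 0.1831] shift/0.06 [-0.063  0.012  0.487] w 0.0227 F [-0.6 -0.1 -1.2] zax [-0.0365 -0.0011 -0.9993]
```

Request:
apply_moves([
  [-0.03, 0, 0.2, 0],
  [-0.02, 0, 0.16, 0],
  [0, 0, 0.05, 0],
  [0, 0, 0, 0],
])

```text
time_s: 17.52
eef_pos: [0.469, 0.1743, 0.1566]
orientation: [[0.903, -0.429, -0.037], [-0.429, -0.903, -0.001], [-0.032, 0.017, -0.999]]
force: [0.6, -0.3, -2.0]
width: 0.0228
```

```bash
python3 -c "
from h import *;to(.468,.174,.154)"
```

```text
t 17.525 pos [0.469  0.1743 0.1566] shift/0.06 [-0.011  0.011  0.045] w 0.0228 F [ 0.6 -0.3 -2. ] zax [-0.0367 -0.0015 -0.9993]
```

Request:
apply_moves([
  [0, 0, 0.04, 0],
  [0, 0, 0, 0],
  [0, 0, 0.02, 0],
  [0, 0, 0, 0],
])

```text
time_s: 18.02
eef_pos: [0.4697, 0.1748, 0.1549]
orientation: [[0.903, -0.429, -0.034], [-0.429, -0.903, 0.0], [-0.03, 0.014, -0.999]]
force: [-0.6, -0.4, -1.6]
width: 0.0226
```

```bash
python3 -c "
from h import *;to(.468,.174,.154)"
```

```text
t 18.025 pos [0.4697 0.1748 0.1549] shift/0.06 [-0.02   0.024  0.015] w 0.0226 F [-0.6 -0.4 -1.6] zax [-3.350e-02  1.000e-04 -9.994e-01]
```

Request:
apply_moves([
  [-0.02, 0, 0.03, 0],
  [0, 0, 0, 0],
  [0, 0, 0.02, 0],
  [0, 0, 0, 0],
])

```text
time_s: 18.52
eef_pos: [0.4697, 0.1749, 0.1546]
orientation: [[0.903, -0.428, -0.029], [-0.428, -0.904, -0.0], [-0.027, 0.013, -1.0]]
force: [-1.5, -0.5, 0.8]
width: 0.0229
```

```bash
python3 -c "
from h import *;to(.468,.174,.154)"
```

```text
t 18.525 pos [0.4697 0.1749 0.1546] shift/0.06 [-0.018  0.025  0.011] w 0.0229 F [-1.5 -0.5  0.8] zax [-0.0294 -0.     -0.9996]
```

Contact with the rim. Release.

Request:
apply_moves([
  [0, 0, 0, 0],
  [0, 0, 0, 0],
  [0, 0, 0, 0],
  [0, 0, 0, 0],
  [0, 0, 0, 0],
], fingers=1)

```text
time_s: 19.15
eef_pos: [0.4697, 0.1752, 0.1536]
orientation: [[0.903, -0.428, -0.03], [-0.428, -0.904, 0.0], [-0.027, 0.013, -1.0]]
force: [0.8, -0.4, 0.1]
width: 0.085
```

Request:
apply_moves([
  [0, 0, 0, 0],
  [0, 0, 0, 0],
  [0, 0, -0.1, 0],
  [0, 0, -0.2, 0],
  [0, 0, -0.3, 0],
])

```text
time_s: 19.77
eef_pos: [0.4703, 0.1748, 0.1908]
orientation: [[0.903, -0.428, -0.032], [-0.428, -0.904, -0.001], [-0.028, 0.015, -0.999]]
force: [0.3, 0.2, -0.1]
width: 0.0853
```

Request:
apply_moves([
  [0, 0, -0.5, 0],
  [0, 0, -0.5, 0],
  [0, 0, -0.6, 0],
  [0, 0, -0.6, 0],
  [0, 0, 0, 0],
])

```text
time_s: 20.4
eef_pos: [0.4752, 0.1745, 0.3335]
orientation: [[0.903, -0.428, -0.024], [-0.429, -0.904, 0.002], [-0.023, 0.008, -1.0]]
force: [0.0, 1.1, -0.6]
width: 0.0853
```

```bash
python3 -c "
from h import *
to(.468,.174,.25)
from scipy.optimize import least_squares
for n,f in(('wrist','w3'),('scene','s3'),('side','d3')):
  snap(n,f);z=np.load(f'pics/{f}.npz');W=world(z['d'],z['K'],z['E']);h=cv2.cvtColor(z['p'],cv2.COLOR_RGB2HSV).astype(int)
  near=np.hypot(W[...,0]-.468,W[...,1]-.173)<.06
  g=W[near&((h[...,0]<4)|(h[...,0]>175))&(h[...,1]>180)&(abs(W[...,2]-.134)<.015)]
  A=np.c_[g[:,:2]-[.468,.173],np.ones(len(g))];print(f,'plane',np.linalg.lstsq(A,g[:,2],rcond=None)[0].round(4),cv2.minEnclosingCircle(g[:,:2].astype(np.float32)))
  t=W[near&(abs(W[...,2]-.213)<.004)&(np.hypot(W[...,0]-.468,W[...,1]-.173)<.03)];print(len(t),t.mean(0),W[near][:,2].max())
  for k,m,r,c0 in(('pot',(W[...,2]>.03)&(W[...,2]<.125)&(h[...,0]>95)&(h[...,0]<122)&(h[...,1]>100),.038,(.467,.173)),('cup',(W[...,2]>.03)&(W[...,2]<.117)&(h[...,1]<80),.034,(.451,-.198))):
    P=W[m&(np.hypot(W[...,0]-c0[0],W[...,1]-c0[1])<.06)]
    if len(P)>30: print(f,k,least_squares(lambda c:np.hypot(*(P[:,:2]-c).T)-r,P[:,:2].mean(0),loss='soft_l1',f_scale=.002).x)
"
```

```text
t 20.4 pos [0.4752 0.1745 0.3335] shift/0.06 [-0.074  0.047  1.395] w 0.0853 F [ 0.   1.1 -0.6] zax [-0.0242  0.0022 -0.9997]
w3 plane [-0.0002 -0.0013  0.1344] ((0.46783697605133057, 0.17460903525352478), 0.04378236457705498)
511 [0.46874836 0.17418245 0.21223843] 0.42994864338919947
w3 pot [0.46592122 0.1721104 ]
w3 cup [ 0.44898235 -0.1994211 ]
s3 plane [-0.0045  0.0012  0.1357] ((0.4707707166671753, 0.17633000016212463), 0.0438481830060482)
80 [0.47162358 0.1758546  0.21287388] 0.5772918954163833
s3 pot [0.4671136  0.17165925]
s3 cup [ 0.45140063 -0.19900155]
d3 plane [0.0086 0.0113 0.1342] ((0.46715113520622253, 0.17724619805812836), 0.04464508593082428)
48 [0.46929864 0.17817411 0.21235089] 0.7568274706335414
d3 pot [0.46793862 0.17309328]
d3 cup [ 0.45183305 -0.19788759]
```

View pics/s3.png

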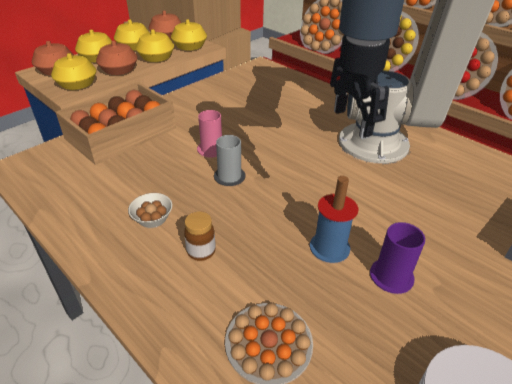

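The guard lies flat (slope at most 0.014) and its centre is about 4 mm from the pot's axis. The measure and bystanders are where they were, and the gripper is clear. Handing in.

```bash
python3 -c "
from h import *;print(sign_off())"
```

```text
the job is handed in; nothing more can be done
None
```

I scrubbed the measure with three presses, put the brush back in its blue pot, let it go and handed the job in. No verdict was reported.

- **Presses:** I found the measure's floor by touch, about 40 mm above its underside. Each press was held for 0.5 s or more at about 4–5 N, which I estimate pushed the tip in by 5–6 mm. The tuft joint can't be read, so that depth comes from force and arm position.
- **Raising between presses:** The tip came up to about 94 mm and 97 mm above the measure's underside, with the brush staying within about 3 mm of the measure's axis.
- **Final check on the brush:** The guard lies flat (slope at most about 0.014 rad), with its top at about 0.135 m. Its centre is 3–6 mm from the pot's axis; the three cameras differ by a few mm, and the limit is 12 mm.
- **Final check on the rest:** The scene and side cameras put the measure within about 1 mm of where it started, upright. The honey jar, platter and bowl look undisturbed in the picture. The gripper was open, above the brush and clear of everything.
- **Not perfect:** The tool's tilt drifted up to 0.038 rad on the way. The brush sat flat once I released it. The run took about 20 s of the 67 s allowed.

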